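# Load the jar shaker and step its dial up three clicks

### The job

First stand the larger sample jar upright in the shaker's round rubber cup and let go of it. Then turn the shaker's click dial exactly three clicks clockwise from where it stands, and last switch the shaker on by pushing its run lever all the way over to the back. Leave the smaller jar, the timer and the calculator where they are.

Things in the scene. Friction and masses are not known exactly. Their poses are not given: they have to be found in the camera images.
- shaker: the jar shaker, a low white bench unit, fixed to the worktop: 170 mm deep (its x), 360 mm wide (its y), its flat top 55 mm above the worktop. Origin: centre of its underside. Its x axis points to its back (away from the robot), y to its left, z up. On its top in a row along y: rubber cup 120 mm to the left of the centre, click dial 15 mm to the right, run lever 135 mm to the right (all at x = 0)
- cup_floor (a point): centre of the inner floor of the shaker's round rubber cup, 68 mm above the worktop; the cup is 66 mm wide inside, 75 mm outside, its rim stands 14 mm above this point
- big_jar: the larger clear sample jar with a white screw lid, 52 mm across, 72 mm tall, about 90 g, standing upright on the worktop. Origin: centre of its underside; z up. It can be gripped round the body or the lid (both about 52 mm)
- small_jar: the smaller clear sample jar with a white lid, 44 mm across, 60 mm tall: not wanted, leave it. Origin: centre of its underside
- dial (a joint): angle of the shaker's click dial in rad, growing clockwise as seen from above. Seven stops at 0, 0.419, 0.838 ... 2.513: one click is 0.419 rad (24 degrees), one tick of the scale. A spring roller pulls the dial into the nearest stop (about 0.06 N m to leave it; past halfway it snaps on to the next). It starts at rest at its second stop (0.419) or within 0.02 of it
- dial_grip (a point): point on the dial's vertical axis, 92 mm above the worktop, 13 mm below the top of the dial's bar grip. The bar is upright and straight, 66 mm long, 16 mm thick, 36 mm tall (from 69 to 105 mm above the worktop), black, with a white line on its pointer half; below it is a round skirt of 88 mm with 15 lobes, its top 69 mm above the worktop
- dial_pointer (a point): point 40 mm from dial_grip, at the same height, just beyond the bar's pointer end: the line from dial_grip to here is the direction of the bar; it turns with the dial
- run_lever (a joint): angle of the run lever in rad: 0 = off, leaning 0.5 rad towards the shaker's front; 1.0 = on, leaning 0.5 rad to its back. It stays where it is left (about 0.06 N m of friction)
- run_lever_tip (a point): centre of the black ball (26 mm across) at the end of the run lever. The lever pivots about a level axis along the shaker's y, 77 mm above the worktop; this point is 50 mm from the pivot, 24 mm to the front of it when off and 24 mm to the back when on, 121 mm above the worktop at both ends and 127 mm midway. The lever stands on a 70 mm (x) by 50 mm (y) by 25 mm tall block
- timer: white lab timer, 66 mm wide, 62 mm tall, standing loose behind the shaker's left end: leave it. Origin: centre of its underside
- calculator: desk calculator, 118 x 68 x 14 mm, lying loose to the right of the shaker: leave it. Origin: centre of its underside
- dial_unit: the fixed unit that carries the click dial: a round aluminium plate of 148 mm, 3 mm thick, on the shaker's top, with the ticks of the seven stops; it is mounted turned by a different angle each time. Origin: centre of its underside, on the dial's axis. Beside the dial's skirt it carries the roller's small steel guide block, its top 70 mm above the worktop
Things that resemble listed ones, but are neither listed nor needed, are in the scene too. Leave any brown or purple look-alike of the big_jar alone.

How it is judged:
By the outcome, as a careful person would: the job done as asked, in the order asked, and still so for the second after the job is handed in, with the robot touching nothing.
It also fails if it takes over 56 s, if anything falls off the work surface, if the arm or the gripper's body presses on something with over 40 N, if the wrist force passes 120 N, or if a joint passes its speed limit or range.

### The arm

A 7-joint arm with a two-finger parallel gripper is mounted at the origin on a cart in front of the work surface, level with it; the furniture and walls round the work are solid. World frame = base frame: x ahead of the robot, y to its left, z up, the work surface at z = 0. Lengths are in m, angles in rad, forces in N, time in s.
With the tool pointing down it reaches from about 0.4 to 0.9 m from the base axis. Payload 5.5 kg.
Tool frame: the origin (TCP) lies at the centre of the arm's flange, where the gripper is bolted on; the fingertips stand 178 mm ahead of it and the grasp point (between the pads) lies 159 mm ahead of it; z points along the fingers, y is the direction in which the jaws open and shut (so a half turn about z gives the same grasp; the last joint's range is limited). The gripper opens to 92 mm and grips with 3 to 60 N. Pads are 19 mm wide; open, the fingers measure 130 mm over their backs; the gripper's body (75 mm by 190 mm) begins 47 mm behind the grasp point.
Start: joints at [-1.085, 0.501, -0.427, 1.55, 0.221, 1.138, -0.21], TCP at [0.144, 0.634, 0.405] pointing down, gripper open.
Joint ranges: [-2.88, 2.88], [-0.31, 2.03], [-1.54, 1.56], [0.2, 2.42], [-1.41, 4.55], [0.19, 2.02], [-2.57, 2.57]. Speed limits (rad/s): [2.57, 2.57, 3.14, 3.14, 3.14, 3.14, 3.14].

### API

Orientations are given as a rotation vector (axis times angle).
In Python, from workcell import readout, eyes, ticket gives the robot as it stands.
- The arm moves only by the tool send_rows, never from a script. Its argument "deltas" is one flat list of numbers, 6 for each row, row after row: the shift along the tool's x, y, z in cm, then the turn, a rotation vector about the tool's x, y, z in rad. A call has 1 to 8 rows; each row is the pose to reach, as a shift and turn from the pose commanded when the call began, along the tool's axes at that moment; what a row does not reach only later rows make up. A row lasts 1/12 s, in which the tool goes at most 41.7 mm and 7.16 degrees, less where a joint would pass 70% of its speed; a pose out of reach is approached as far as the arm can. A call with a gripper value outside its range is refused whole. "grip" is the closure, from 0 (fully open) to 1 (shut), set as the call begins (left out, the last holds). The fingers move at their own pace and stop on an object; "squeeze" is the grip in N (left out, the last holds). Time passes only in rows, so rows that repeat a pose let the fingers close. It gives the time, the measured TCP pose, the force and the opening at its end, in the units of the state.
- readout.get_state(): the state, without advancing time (a new reading comes with each control period).
- eyes.capture(name): name is "side" or "top" or "wrist"; returns the picture (420x560x3 uint8, blue, green, red); there is no depth.
- eyes.camera_model(name): a dict with "camera_matrix" (3x3 intrinsics, pixels), "D" ([k1, k2, p1, p2, k3] as OpenCV has them; the pictures are not rectified), "R" (3x3) and "t" (3): a world point X has camera coordinates R X + t. Camera axes: x right, y down, z forward; pixel columns grow to the right and rows downward; lengths in m; the calibration is good to about 2 mm. A picture is of the moment at which its call begins: read the wrist's pose just before it. camera_model takes no time and is no camera call; for the wrist camera it gives the pose at the moment of the call.
- ticket.hand_in(): hands the job in, once; it reports no verdict.
The state is a dict: "time": time; "joint_pos": joint angles; "dq": joint speeds; "joint_efforts": joint torques, N m; "position": TCP position; "ee_rot": TCP orientation; "ft_force": force on the tool from outside, world axes, zero at the start; "torque": the same for the moment, N m; "finger_gap": finger opening in m.
Only numpy, scipy, OpenCV 4.12 (cv2) and the standard library are available. Lean on these libraries where they do the work, as an engineer would, in place of code of your own. Each camera call takes 0.05 s, during which the arm holds its last target.

## Working session

There is one attempt and no reset: what is moved stays moved. The work goes in short steps, Python scripts to look and compute and a tool call to move; the robot and the scene stay as the last step left them, time stands still between calls to the robot, and variables do not carry over. Pictures are saved under pics/ and viewed, and the job is handed in when it is done.

Besides the shell and the picture viewer there is one more tool, called after "Call:" as name(argument=value, ...) on one line, values as JSON. send_rows: Moves the arm, as the interface text tells. Its arguments: {"type":"object","properties":{"deltas":{"type":"array"},"grip":{"type":"number"},"squeeze":{"type":"number"}},"required":["deltas"]}

```bash
mkdir -p pics; ls
python3 - <<'E'
from workcell import readout, eyes
import cv2
print(readout.get_state())
for n in ["side","top","wrist"]:
    cv2.imwrite(f"pics/{n}0.png",eyes.capture(n))
    m=eyes.camera_model(n); print(n,m)
E
```

```text
pics
{'time': 0.0, 'joint_pos': array([-1.08480888,  0.50186949, -0.42679038,  1.55144547,  0.2207953 ,
        1.13826846, -0.21028589]), 'dq': array([-0.00035451, -0.00020744, -0.00042589,  0.00048379, -0.00100529,
        0.00150712,  0.00017848]), 'joint_efforts': array([-3.08863118e-04, -5.66581535e+01, -5.81656560e+00, -2.79105252e+01,
       -6.88322866e-02,  3.06635443e-02,  1.90624860e-04]), 'position': array([0.14359337, 0.63358415, 0.40366624]), 'ee_rot': array([-3.49095183e-01, -3.12183624e+00,  3.00406874e-03]), 'ft_force': array([ 0.24078671, -0.69545478, -0.20323695]), 'torque': array([ 0.01525041, -0.0140486 , -0.00420148]), 'finger_gap': 0.09170143046938195}
side {'camera_matrix': array([[388.9088926 ,   0.        , 290.20502619],
       [  0.        , 388.9088926 , 215.85999926],
       [  0.        ,   0.        ,   1.        ]]), 'D': array([0.03075298, 0.        , 0.        , 0.        , 0.        ]), 'R': array([[ 0.95804741, -0.28547611,  0.02546662],
       [-0.08083108, -0.35437228, -0.93160433],
       [ 0.27497544,  0.89046262, -0.36258079]]), 't': array([-
[... 294 characters left out ...]
, 'R': array([[-2.22370382e-02, -9.99752602e-01, -4.99241099e-04],
       [-9.86465403e-01,  2.20226358e-02, -1.62483882e-01],
       [ 1.62454678e-01, -3.12067620e-03, -9.86711072e-01]]), 't': array([0.03604608, 0.52540703, 1.05438777])}
wrist {'camera_matrix': array([[322.75341294,   0.        , 279.67751974],
       [  0.        , 322.75341294, 207.98660496],
       [  0.        ,   0.        ,   1.        ]]), 'D': array([-0.06711746,  0.        ,  0.        ,  0.        ,  0.        ]), 'R': array([[ 0.22082348,  0.97531052, -0.00252745],
       [ 0.93194023, -0.21023823,  0.29544424],
       [ 0.28761851, -0.06759646, -0.95535664]]), 't': array([-0.64828671, -0.03727358,  0.39097195])}
```

View pics/side0.png

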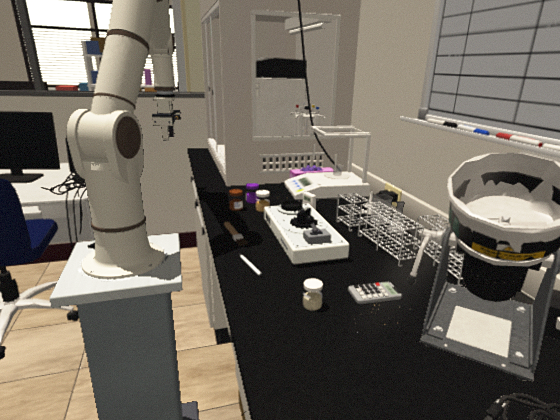

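View pics/top0.png

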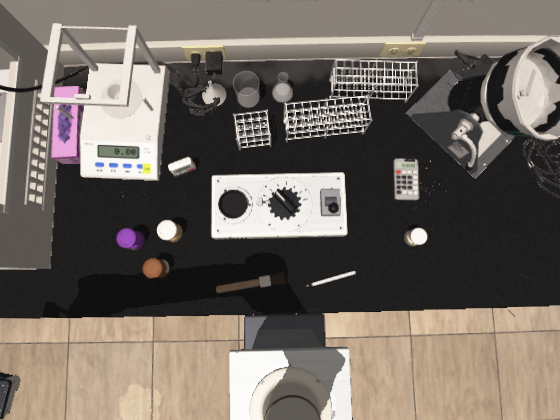

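View pics/wrist0.png

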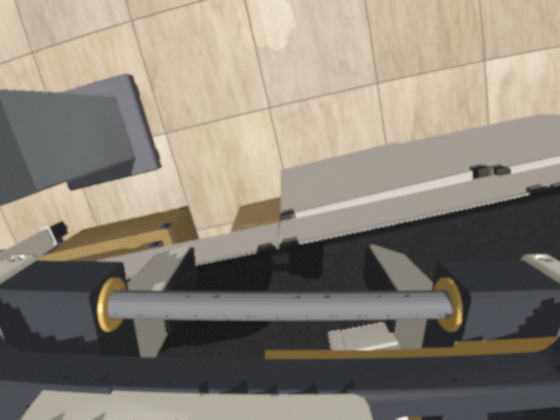

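```bash
cat > h.py <<'E'
import numpy as np, cv2
from workcell import readout, eyes
def ray(n,uv,m=None):
    m=m or eyes.camera_model(n)
    p=cv2.undistortPoints(np.array([[uv]],float),m["camera_matrix"],m["D"])[0,0]
    R=m["R"];c=-R.T@m["t"];d=R.T@np.array([p[0],p[1],1]);return c,d/np.linalg.norm(d)
def onz(n,uv,z,m=None):
    c,d=ray(n,uv,m);return c+d*(z-c[2])/d[2]
def proj(n,X,m=None):
    m=m or eyes.camera_model(n)
    return cv2.projectPoints(np.atleast_2d(np.array(X,float)),cv2.Rodrigues(m["R"])[0],m["t"],m["camera_matrix"],m["D"])[0][:,0]
def tri(a,ua,b,ub):
    c1,d1=ray(a,ua);c2,d2=ray(b,ub)
    A=np.stack([d1,-d2],1);s=np.linalg.lstsq(A,c2-c1,rcond=None)[0]
    p,q=c1+d1*s[0],c2+d2*s[1];return (p+q)/2,np.linalg.norm(p-q)
E
python3 - <<'E'
import cv2,numpy as np
t=cv2.imread("pics/top0.png");s=cv2.imread("pics/side0.png")
def c(im,x,y,w,h,k):return cv2.resize(im[y:y+h,x:x+w],None,fx=k,fy=k,interpolation=cv2.INTER_CUBIC)
cv2.imwrite("pics/a.png",c(t,200,165,160,80,5))
a=c(t,110,205,90,80,4);b=c(t,380,205,90,80,4)
cv2.imwrite("pics/b.png",np.hstack([a,b]))
a=c(s,220,170,70,80,4);b=c(s,280,260,70,80,4)
cv2.imwrite("pics/c.png",np.hstack([a,b]))
E
```

```text
(no output)
```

View pics/a.png

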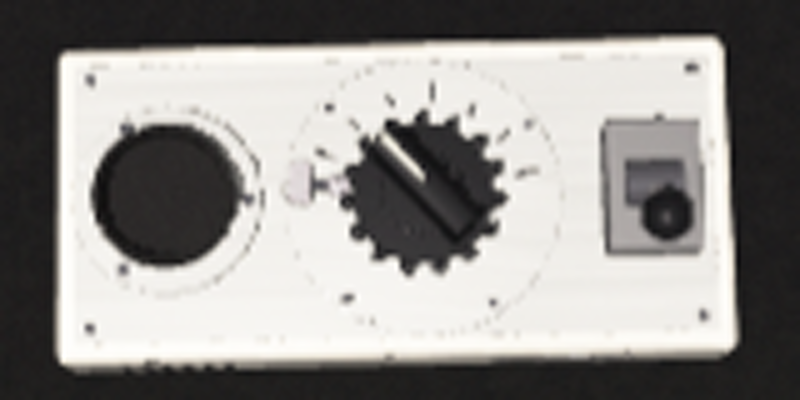

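View pics/b.png

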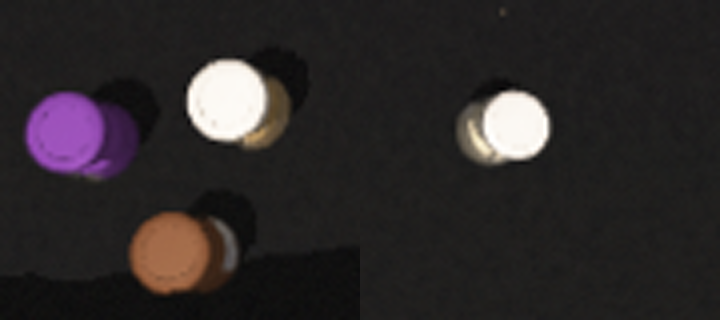

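View pics/c.png

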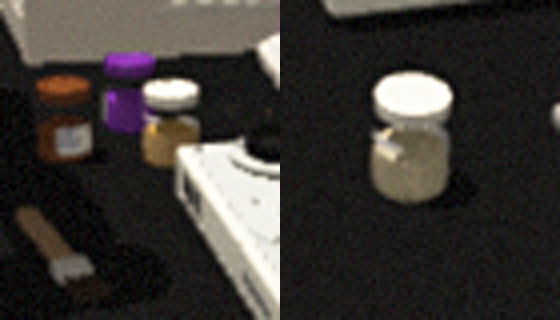

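The top view shows two white-lidded jars. The one at (167,230) has a lid about 20 px wide and the one at (419,236) about 17 px. The left one is therefore the big jar candidate, with the purple (128,239) and brown (154,268) look-alikes beside it. The shaker's cup is at (233,204), its dial at (285,203) with the pointer to the back left, and the lever ball at (333,207). Next I'll measure these.

Run:
```python
from h import *
t=cv2.imread("pics/top0.png");s=cv2.imread("pics/side0.png")
g=cv2.cvtColor(t,cv2.COLOR_BGR2GRAY);hsv=cv2.cvtColor(t,cv2.COLOR_BGR2HSV)
w=((hsv[...,2]>190)&(hsv[...,1]<50)).astype(np.uint8)*255
for (x,y,z,nm) in [(167,230,.072,"L"),(419,236,.06,"R")]:
    m=np.zeros_like(w);m[y-22:y+22,x-22:x+22]=w[y-22:y+22,x-22:x+22]
    c=max(cv2.findContours(m,0,2)[0],key=cv2.contourArea);(u,v),r=cv2.minEnclosingCircle(c)
    M=cv2.moments(c);u,v=M['m10']/M['m00'],M['m01']/M['m00']
    A=np.sqrt(4*(m>0).sum()/np.pi)
    for zz in(.06,.072):
        P=onz("top",(u,v),zz);Q=onz("top",(u+A,v),zz);print(nm,u,v,A,P,"diam",np.linalg.norm(P-Q))
# shaker
m=np.zeros_like(w);m[165:245,200:360]=(g[165:245,200:360]>120)*255
c=max(cv2.findContours(m,0,2)[0],key=cv2.contourArea);c=cv2.convexHull(c)
rect=cv2.minAreaRect(c);ap=cv2.approxPolyDP(c,6,True)[:,0];print(rect,ap)
for p in ap: print(onz("top",p,.055))
# cup
m=np.zeros_like(w);m[185:225,213:252]=(g[185:225,213:252]<90)*255
c=max(cv2.findContours(m,0,2)[0],key=cv2.contourArea);e=cv2.fitEllipse(c);print("cup",e,onz("top",e[0],.082))
# skirt (coarse): dark blob
m=np.zeros_like(w);m[180:225,262:310]=(g[180:225,262:310]<110)*255
m=cv2.morphologyEx(m,cv2.MORPH_OPEN,np.ones((5,5)))
c=max(cv2.findContours(m,0,2)[0],key=cv2.contourArea);e=cv2.minEnclosingCircle(c);print("skirt",e,onz("top",e[0],.069))
for uv in[(333.5,207.5)]:print("ball",onz("top",uv,.121))
```

```text
L 166.10647307924984 229.66364186327888 19.64157789116634 [0.46962532 0.31486662 0.06      ] diam 0.051733895305357644
L 166.10647307924984 229.66364186327888 19.64157789116634 [0.4682537 0.3116339 0.072    ] diam 0.05115139618377733
R 418.1993214588634 236.0949957591179 16.812470934731934 [ 0.43786238 -0.34544592  0.06      ] diam 0.044517914488659896
R 418.1993214588634 236.0949957591179 16.812470934731934 [ 0.4368484  -0.34124384  0.072     ] diam 0.04401666388823299
((278.4019775390625, 204.9912567138672), (63.680606842041016, 136.07655334472656), 88.75463104248047) [[344 174]
 [345 235]
 [211 235]
 [213 175]]
[ 0.61012475 -0.15954524  0.055     ]
[ 0.44573535 -0.15408494  0.055     ]
[0.45358118 0.19758011 0.055     ]
[0.61522998 0.19280648 0.055     ]
cup ((232.6157989501953, 203.4845733642578), (27.364656448364258, 28.24783706665039), 80.39502716064453) [0.5315313  0.13751977 0.082     ]
skirt ((284.1054992675781, 203.52752685546875), 15.149983406066895) [0.53068805 0.00393604 0.069     ]
ball [ 0.50891775 -0.11757342  0.121     ]
```

Run:
```python
from h import *
print("lid top side px",proj("side",[[.4683,.3116,.072],[.4683,.3116,0],[.4683,.3116,.03]]))
t=cv2.imread("pics/top0.png")
k=8;im=cv2.resize(t[180:228,258:314],None,fx=12,fy=12,interpolation=cv2.INTER_CUBIC);cv2.imwrite("pics/d.png",im)
k=cv2.resize(cv2.imread("pics/side0.png")[180:260,240:340],None,fx=7,fy=7,interpolation=cv2.INTER_CUBIC);cv2.imwrite("pics/e.png",k)
st=readout.get_state();R=cv2.Rodrigues(st["ee_rot"])[0];print(R.round(3))
az=np.deg2rad(50)
# target: tool y azimuth 50deg
def Rt(a): y=np.array([np.cos(a),np.sin(a),0]);z=np.array([0,0,-1.]);return np.stack([np.cross(y,z),y,z],1)
T=Rt(az);print("turn tool",cv2.Rodrigues(R.T@T)[0].ravel())
for z in(.35,.209):print("shift cm",100*R.T@(np.array([.4683,.3116,z])-st["position"]))
for uv in[(128,239),(154,268)]:print(onz("top",uv,.07))
```

```text
lid top side px [[262.26225077 191.5215358 ]
 [262.27606377 209.21024614]
 [262.27079736 201.9154551 ]]
[[-0.975  0.221 -0.   ]
 [ 0.221  0.975 -0.001]
 [ 0.    -0.002 -1.   ]]
turn tool [-1.50470624e-03  3.09138986e-04  4.75347857e-01]
shift cm [-38.78297714 -24.22898091   5.42531679]
shift cm [-38.78372892 -24.20753795  19.52530046]
[0.44621521 0.41118158 0.07      ]
[0.3703686  0.34143812 0.07      ]
```

View pics/d.png

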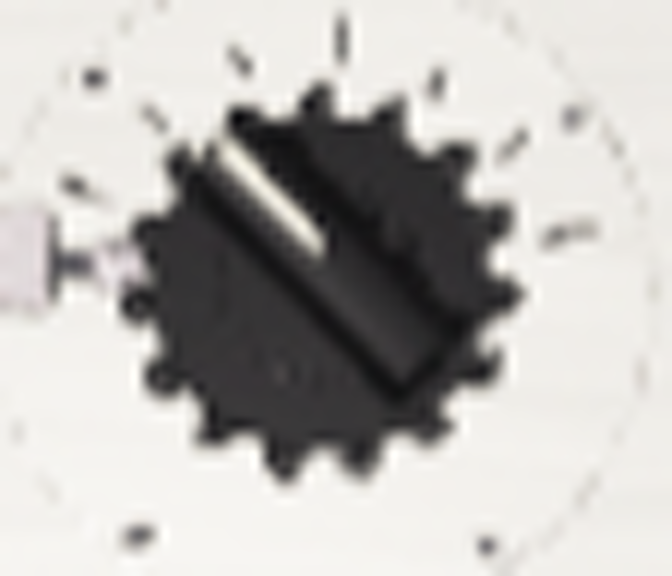

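View pics/e.png

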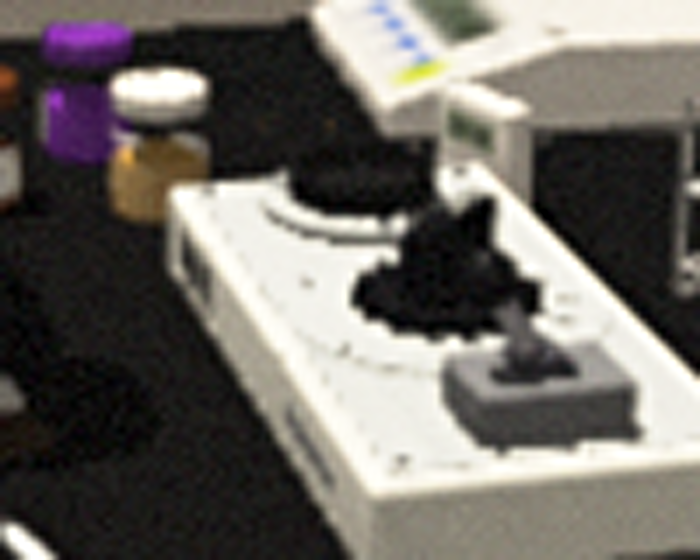

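The left jar's lid measures 51.5 mm at a height of 72 mm, and the side view agrees at (262,192). It is clear glass with tan contents, so it is the big jar. The dial pointer stands at the second tick from the left, as stated. Now moving to the jar.

Call:
send_rows(deltas=[-3,-1.9,0.4,0,0,0.06,-6,-3.8,0.8,0,0,0.12,-9,-5.7,1.2,0,0,0.18,-12,-7.6,1.6,0,0,0.24,-15,-9.5,2,0,0,0.3,-18,-11.4,2.4,0,0,0.36,-21,-13.2,2.8,0,0,0.42,-24,-15,3.2,0,0,0.475], grip=0.1)

```text
time: 0.82
position: [0.3454, 0.4331, 0.3724]
ee_rot: [-1.078, -2.951, 0.0]
ft_force: [0.7, 0.9, 0.9]
finger_gap: 0.0827
```

```bash
cat >> h.py <<'E'
def Rt(deg):
    a=np.deg2rad(deg);y=np.array([np.cos(a),np.sin(a),0]);z=np.array([0,0,-1.]);return np.stack([np.cross(y,z),y,z],1)
def go(p,deg):
    st=readout.get_state();R=cv2.Rodrigues(st["ee_rot"])[0]
    print("t",round(st["time"],2),"pos",st["position"].round(4),"yaw",np.rad2deg(np.arctan2(R[1,1],R[0,1])).round(1),"q",st["joint_pos"].round(2),"gap",round(st["finger_gap"],4),"f",st["ft_force"].round(1))
    print("shift",(100*R.T@(np.array(p)-st["position"])).round(2),"turn",cv2.Rodrigues(R.T@Rt(deg))[0].ravel().round(3))
E
python3 -c "
from h import *
go([.4683,.3116,.32],50)"
```

```text
t 0.82 pos [0.3454 0.4331 0.3724] yaw 49.9 q [-0.73  0.35 -0.27  1.83  0.11  0.98 -0.17] gap 0.0827 f [0.7 0.9 0.9]
shift [-17.22  -1.36   5.25] turn [-0.     0.    -0.003]
```

Call:
send_rows(deltas=[-3,-0.2,1.5,0,0,0,-6,-0.4,3,0,0,0,-9,-0.7,4.5,0,0,0,-12,-0.9,6,0,0,0,-15,-1.2,7.5,0,0,0,-17.2,-1.4,8.5,0,0,0,-17.2,-1.4,8.5,0,0,0])

```text
time: 1.4
position: [0.4705, 0.3075, 0.285]
ee_rot: [1.086, 2.948, -0.009]
ft_force: [0.7, -0.2, 0.1]
finger_gap: 0.0823
```

```bash
python3 -c "
from h import *
go([.4683,.3116,.209],50)
for n in ['wrist','top','side']: cv2.imwrite(f'pics/{n}1.png',eyes.capture(n))
print(proj('wrist',[[.4683,.3116,.072],[.4683,.3116,.0]]))"
```

```text
t 1.4 pos [0.4705 0.3075 0.285 ] yaw 49.6 q [-0.48  0.47 -0.19  1.88  0.12  0.81  0.13] gap 0.0823 f [ 0.7 -0.2  0.1]
shift [0.45 0.2  7.6 ] turn [-0.005  0.002 -0.008]
[[279.35338455 240.46118024]
 [279.51604245 207.89957704]]
```

View pics/wrist1.png

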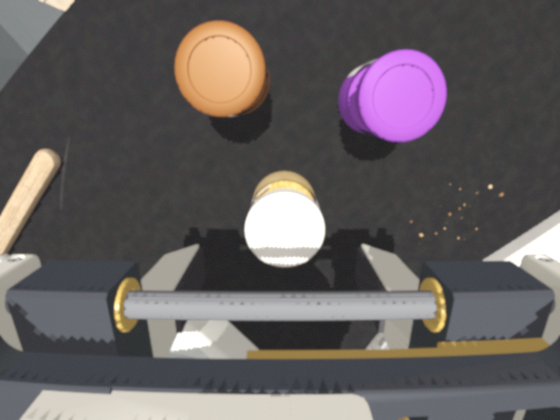

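View pics/top1.png

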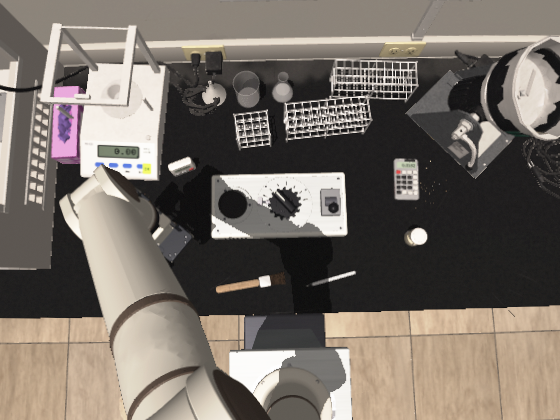

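```bash
python3 -c "
from h import *
m=eyes.camera_model('wrist');im=eyes.capture('wrist')
hsv=cv2.cvtColor(im,cv2.COLOR_BGR2HSV);w=((hsv[...,2]>190)&(hsv[...,1]<50)).astype(np.uint8)*255
k=np.zeros_like(w);k[170:290,235:340]=w[170:290,235:340]
c=max(cv2.findContours(k,0,2)[0],key=cv2.contourArea);e=cv2.minEnclosingCircle(c);P=onz('wrist',e[0],.072,m);print(e,P,np.linalg.norm(onz('wrist',(e[0][0]+2*e[1],e[0][1]),.072,m)-P))
go([P[0],P[1],.209],50)
"
```

```text
((278.86376953125, 237.68692016601562), 39.3732795715332) [0.4666019 0.3126096 0.072    ] 0.05137000686886588
t 1.6 pos [0.4666 0.3145 0.288 ] yaw 50.1 q [-0.48  0.47 -0.2   1.88  0.12  0.81  0.13] gap 0.0827 f [ 0.  -0.   0.3]
shift [-0.13 -0.15  7.9 ] turn [ 0.001 -0.001  0.002]
```

Now that the arm is still, the wrist view puts the lid at (279,238), which is (0.467,0.3125). That agrees with the top view. Descending.

Call:
send_rows(deltas=[-0.1,-0.15,2,0,0,0,-0.1,-0.15,4,0,0,0,-0.1,-0.15,5.5,0,0,0,-0.1,-0.15,7,0,0,0,-0.1,-0.15,7.9,0,0,0,-0.1,-0.15,7.9,0,0,0,-0.1,-0.15,7.9,0,0,0])

```text
time: 2.18
position: [0.4665, 0.3126, 0.209]
ee_rot: [-1.071, -2.953, -0.0]
ft_force: [-0.2, 0.6, -0.6]
finger_gap: 0.0832
```

Call:
send_rows(deltas=[0,0,0,0,0,0,0,0,0,0,0,0,0,0,0,0,0,0,0,0,0,0,0,0,0,0,0,0,0,0,0,0,0,0,0,0], grip=1, squeeze=15)

```text
time: 2.68
position: [0.4674, 0.3117, 0.2092]
ee_rot: [1.074, 2.952, 0.001]
ft_force: [0.2, 0.1, 1.6]
finger_gap: 0.0514
```

Call:
send_rows(deltas=[0,0,-0.5,0,0,0,0,0,-2,0,0,0,0,0,-4,0,0,0,0,0,-6,0,0,0,0,0,-8,0,0,0,0,0,-10,0,0,0,0,0,-11,0,0,0,0,0,-11,0,0,0])

```text
time: 3.35
position: [0.4679, 0.3122, 0.3213]
ee_rot: [1.073, 2.95, 0.006]
ft_force: [0.6, -0.0, -1.3]
finger_gap: 0.0514
```

```bash
python3 -c "
from h import *
for n in ['wrist','top','side']: cv2.imwrite(f'pics/{n}2.png',eyes.capture(n))
go([.5315,.1375,.32],50)
t=cv2.imread('pics/side2.png');cv2.imwrite('pics/f.png',cv2.resize(t[120:270,220:360],None,fx=4,fy=4))
"
```

```text
t 3.5 pos [0.4667 0.3112 0.3177] yaw 50.0 q [-0.47  0.42 -0.2   1.86  0.11  0.87  0.15] gap 0.0513 f [ 0.3  0.2 -0.4]
shift [-16.13  -9.15  -0.22] turn [-0.002 -0.     0.   ]
```

View pics/wrist2.png

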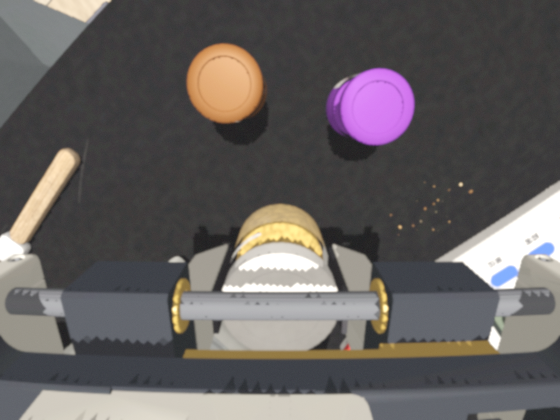

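View pics/f.png

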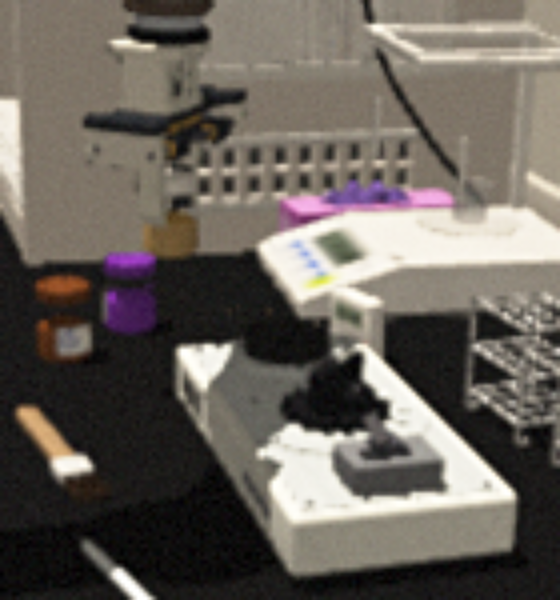

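Call:
send_rows(deltas=[-2.5,-1.4,-0.3,0,0,0,-5,-2.8,-0.6,0,0,0,-7.5,-4.2,-1,0,0,0,-10,-5.6,-1,0,0,0,-12.5,-7,-1,0,0,0,-15,-8.4,-1,0,0,0,-16.1,-9.1,-1,0,0,0,-16.1,-9.1,-1,0,0,0])

```text
time: 4.17
position: [0.5327, 0.1336, 0.3269]
ee_rot: [-1.083, -2.948, 0.006]
ft_force: [-1.0, -0.7, -1.1]
finger_gap: 0.0513
```

```bash
python3 -c "
from h import *
for n in ['wrist','top','side']: cv2.imwrite(f'pics/{n}3.png',eyes.capture(n))
go([.532,.138,.278],50)
print(proj('side',[.532,.138,.118]),proj('top',[.532,.138,.118]))
t=cv2.imread('pics/side3.png');cv2.imwrite('pics/g.png',cv2.resize(t[120:270,220:360],None,fx=4,fy=4))
"
```

```text
t 4.32 pos [0.5313 0.1393 0.3276] yaw 50.1 q [-0.19  0.39 -0.15  1.88  0.07  0.88  0.51] gap 0.0515 f [-0.4  0.4 -0.7]
shift [-0.15 -0.05  4.96] turn [-0.001 -0.002  0.001]
[[291.69195362 192.66429008]] [[230.89982764 200.84396306]]
```

View pics/wrist3.png

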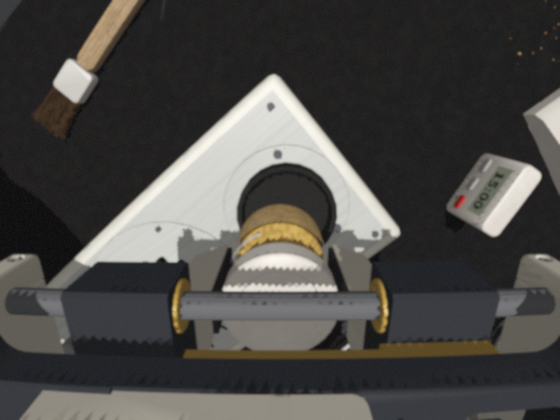

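View pics/g.png

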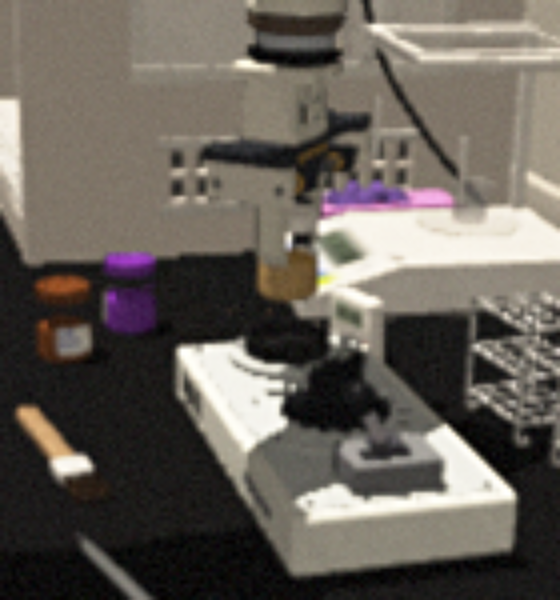

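```bash
python3 -c "
from h import *
m=eyes.camera_model('wrist');im=eyes.capture('wrist');cv2.imwrite('pics/wrist4.png',im[140:290,180:380].repeat(4,0).repeat(4,1))
a=np.linspace(0,2*np.pi,60)
P=[[.532+.0375*np.cos(t),.138+.0375*np.sin(t),.082] for t in a]
for p in proj('wrist',P,m): cv2.circle(im,tuple(int(v) for v in p),1,(0,255,0),-1)
cv2.imwrite('pics/wrist4b.png',im[140:290,180:380].repeat(4,0).repeat(4,1))
go([.532,.138,.278],50)
"
```

```text
t 4.37 pos [0.5312 0.14   0.3278] yaw 50.1 q [-0.19  0.39 -0.15  1.88  0.07  0.88  0.51] gap 0.0513 f [ 0.5  0.8 -1.1]
shift [-0.19 -0.1   4.98] turn [-0.001 -0.002  0.002]
```

View pics/wrist4b.png

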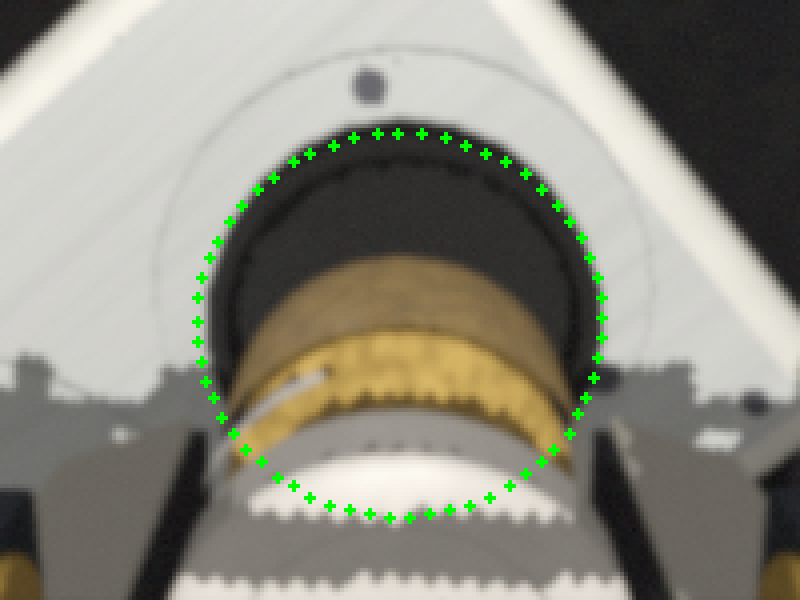

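The ring drawn on the still picture lies within about 1.5 mm of the real cup, which is centred at crop (405,310). Lowering the jar.

Call:
send_rows(deltas=[-0.05,-0.1,1.5,0,0,0,-0.05,-0.1,3,0,0,0,-0.05,-0.1,4,0,0,0,-0.05,-0.1,4.6,0,0,0,-0.05,-0.1,4.9,0,0,0,-0.05,-0.1,4.9,0,0,0,-0.05,-0.1,4.9,0,0,0,-0.05,-0.1,4.9,0,0,0])

```text
time: 5.03
position: [0.5321, 0.1376, 0.2803]
ee_rot: [1.073, 2.952, 0.001]
ft_force: [-0.1, -0.6, -0.9]
finger_gap: 0.0512
```

```bash
python3 -c "
from h import *
go([.531,.139,.277],50)
t=eyes.capture('side');cv2.imwrite('pics/g5.png',cv2.resize(t[120:270,220:360],None,fx=4,fy=4))
"
```

```text
t 5.03 pos [0.5321 0.1376 0.2803] yaw 50.0 q [-0.19  0.45 -0.14  1.91  0.09  0.78  0.5 ] gap 0.0512 f [-0.1 -0.6 -0.9]
shift [0.18 0.04 0.33] turn [0.001 0.001 0.001]
```

View pics/g5.png

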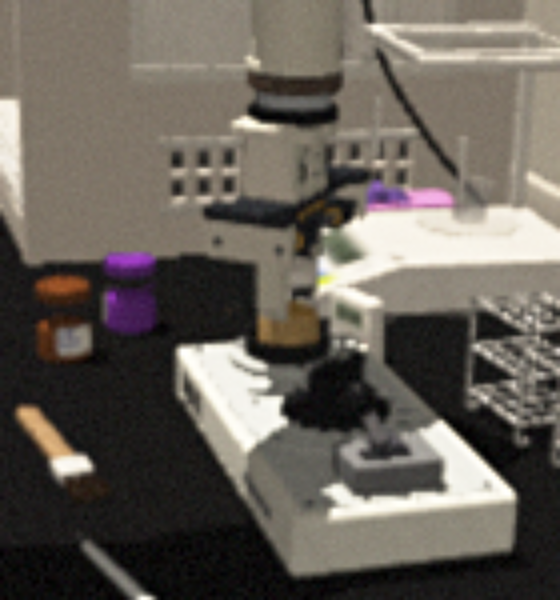

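The jar's base is inside the cup in the side view, about 3 mm above the floor. Lowering it gently to contact.

Call:
send_rows(deltas=[0.1,0,0.15,0,0,0,0.1,0,0.3,0,0,0,0.1,0,0.35,0,0,0,0.1,0,0.35,0,0,0])

```text
time: 5.42
position: [0.5312, 0.1382, 0.2771]
ee_rot: [1.074, 2.952, 0.001]
ft_force: [-1.6, -0.4, 4.5]
finger_gap: 0.0514
```

Contact shows as 4.5 N upward. Releasing part way, then rising.

Call:
send_rows(deltas=[0,0,0,0,0,0,0,0,0,0,0,0,0,0,0,0,0,0,0,0,0,0,0,0], grip=0.15)

```text
time: 5.75
position: [0.531, 0.1379, 0.2761]
ee_rot: [-1.074, -2.952, 0.0]
ft_force: [-0.7, 1.0, 0.2]
finger_gap: 0.0731
```

Call:
send_rows(deltas=[0,0,-1,0,0,0,0,0,-3,0,0,0,0,0,-5,0,0,0,0,0,-7,0,0,0,0,0,-9,0,0,0,0,0,-9,0,0,0,0,0,-9,0,0,0])

```text
time: 6.33
position: [0.5315, 0.1381, 0.3681]
ee_rot: [1.073, 2.95, 0.003]
ft_force: [0.4, 0.0, -0.4]
finger_gap: 0.0779
```

```bash
python3 -c "
from h import *
e1=np.array((222,143))/12+(258,180);e2=np.array((431,357))/12+(258,180)
A=onz('top',e1,.105);B=onz('top',e2,.105);print(A,B,np.linalg.norm(A-B),(A+B)/2,np.rad2deg(np.arctan2(*(A-B)[1::-1])))
t=eyes.capture('side');w=eyes.capture('wrist');tp=eyes.capture('top')
cv2.imwrite('pics/g6.png',np.hstack([cv2.resize(t[150:270,220:340],(400,400)),cv2.resize(tp[160:250,200:290],(400,400))]));cv2.imwrite('pics/w6.png',w)
go([.5307,.004,.33],135)
"
```

```text
[0.55485033 0.02332621 0.105     ] [ 0.50796429 -0.01961713  0.105     ] 0.06358012100721364 [0.53140731 0.00185454 0.105     ] 42.48684095519538
t 6.48 pos [0.5305 0.1378 0.3654] yaw 50.0 q [-0.18  0.34 -0.15  1.85  0.06  0.96  0.52] gap 0.0779 f [-1.7  0.8 -0.5]
shift [ -8.61 -10.24   3.55] turn [-0.    -0.002 -1.483]
```

View pics/g6.png

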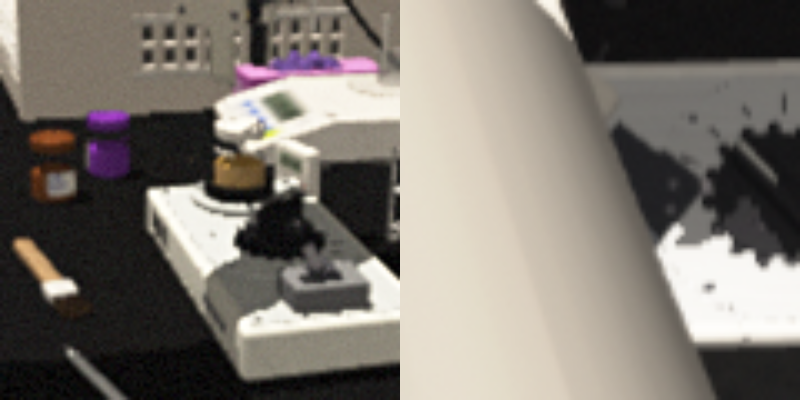

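View pics/w6.png

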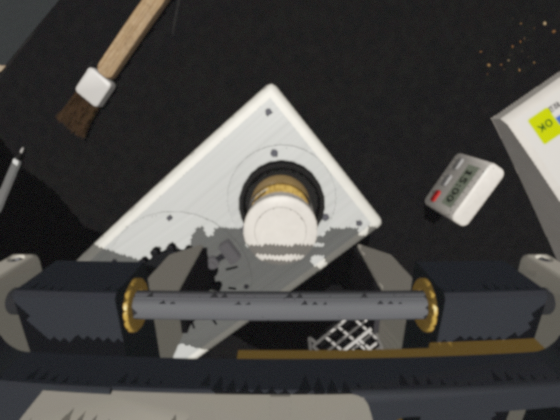

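The jar stands upright in the cup: the wrist view shows its lid at (281,232), concentric with the cup. Moving over the dial.

Call:
send_rows(deltas=[-1,-1.3,0,0,0,-0.12,-2,-2.6,0,0,0,-0.24,-3.2,-3.9,0.5,0,0,-0.36,-4.4,-5.2,1,0,0,-0.48,-5.6,-6.5,1.5,0,0,-0.6,-6.8,-7.8,2,0,0,-0.72,-7.8,-9.2,2.5,0,0,-0.84,-8.6,-10.3,3,0,0,-0.96])

```text
time: 7.15
position: [0.5301, 0.0022, 0.3347]
ee_rot: [0.418, -3.111, -0.0]
ft_force: [0.8, 0.0, -0.2]
finger_gap: 0.0779
```

Call:
send_rows(deltas=[0,0,0,0,0,-0.12,0,0,0,0,0,-0.24,0,0,0,0,0,-0.36,0,0,0,0,0,-0.48,0,0,0,0,0,-0.48,0,0,0,0,0,-0.48,0,0,0,0,0,-0.48])

```text
time: 7.73
position: [0.5305, 0.0037, 0.3356]
ee_rot: [1.134, -2.929, -0.001]
ft_force: [0.7, -0.8, 0.6]
finger_gap: 0.0778
```

```bash
python3 -c "
from h import *
m=eyes.camera_model('wrist');w=eyes.capture('wrist');go([.5312,.003,.257],132.5)
cv2.imwrite('pics/w7.png',w)
cv2.imwrite('pics/w7c.png',cv2.resize(w[170:300,180:380],None,fx=4,fy=4))
print(proj('wrist',[[.5312,.003,.105],[.5312,.003,.069]],m))
np.save('m7.npy',m,allow_pickle=True)
"
```

```text
t 7.78 pos [0.5305 0.0038 0.3358] yaw 132.4 q [ 0.24  0.36 -0.36  1.92  0.16  0.89  2.11] gap 0.078 f [ 0.6  0.5 -0.2]
shift [-0.   -0.11  7.88] turn [ 0.001 -0.001 -0.002]
[[278.55336413 230.12173846]
 [278.69922218 213.97468442]]
```

View pics/w7.png

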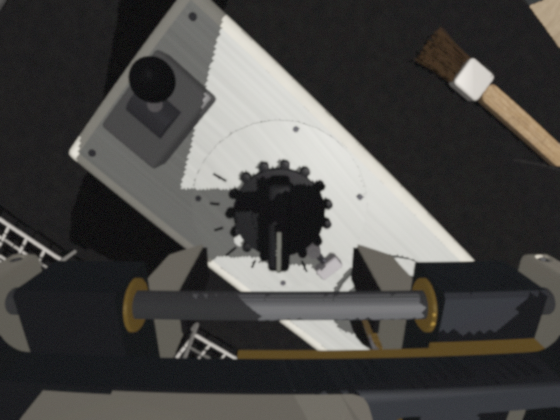

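View pics/w7c.png

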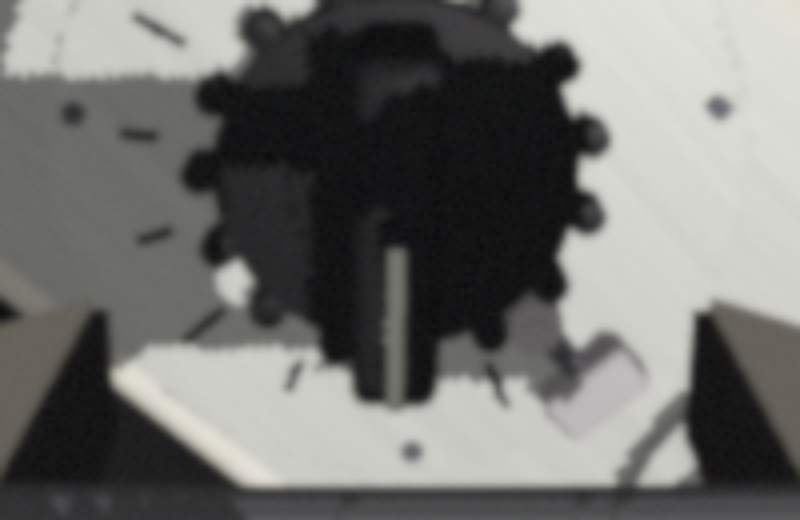

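The bar is upright in the picture at u≈279 (278.6 predicted), with its pointer at the second tick. One tick lies before it and five after. Descending and gripping.

Call:
send_rows(deltas=[0,-0.05,2,0,0,0,0,-0.05,4,0,0,0,0,-0.05,6,0,0,0,0,-0.05,7,0,0,0,0,-0.05,7.8,0,0,0,0,-0.05,7.8,0,0,0,0,-0.05,7.8,0,0,0,0,-0.05,7.8,0,0,0])

```text
time: 8.45
position: [0.5316, 0.0036, 0.2591]
ee_rot: [-1.138, 2.927, -0.001]
ft_force: [-0.9, 0.5, 0.5]
finger_gap: 0.0781
```

Call:
send_rows(deltas=[0,0,0,0,0,0,0,0,0,0,0,0,0,0,0,0,0,0,0,0,0,0,0,0,0,0,0,0,0,0,0,0,0,0,0,0,0,0,0,0,0,0,0,0,0,0,0,0], grip=1, squeeze=25)

```text
time: 9.12
position: [0.531, 0.0034, 0.2582]
ee_rot: [1.139, -2.928, -0.0]
ft_force: [0.3, -0.3, 0.5]
finger_gap: 0.0295
```

```bash
python3 -c "
from h import *
go([.5312,.003,.257],60.5)
"
```

```text
t 9.12 pos [0.531  0.0034 0.2582] yaw 132.5 q [ 0.21  0.48 -0.33  1.96  0.22  0.73  2.06] gap 0.0295 f [ 0.3 -0.3  0.5]
shift [ 0.02 -0.04  0.12] turn [ 0.    -0.     1.257]
```

Call:
send_rows(deltas=[0,0,0,0,0,0,0,0,0,0,0,0,0,0,0,0,0,0,0,0,0,0,0,0])

```text
time: 9.45
position: [0.531, 0.0034, 0.2582]
ee_rot: [1.139, -2.928, -0.0]
ft_force: [0.4, 0.8, 0.0]
finger_gap: 0.0159
```

Gripped at 15.9 mm, the thickness of the bar. Turning 72° clockwise (+z of the tool).

Call:
send_rows(deltas=[0,0,0,0,0,0.08,0,0,0,0,0,0.16,0,0,0,0,0,0.24,0,0,0,0,0,0.32,0,0,0,0,0,0.4,0,0,0,0,0,0.48,0,0,0,0,0,0.56,0,0,0,0,0,0.64])

```text
time: 10.12
position: [0.5308, 0.004, 0.2581]
ee_rot: [0.155, -3.137, -0.001]
ft_force: [-0.6, 2.5, 0.3]
finger_gap: 0.0158
```

Call:
send_rows(deltas=[0,0,0,0,0,0.08,0,0,0,0,0,0.16,0,0,0,0,0,0.24,0,0,0,0,0,0.32,0,0,0,0,0,0.4,0,0,0,0,0,0.48,0,0,0,0,0,0.56,0,0,0,0,0,0.617])

```text
time: 10.78
position: [0.5309, 0.0046, 0.2582]
ee_rot: [-0.804, -3.036, -0.002]
ft_force: [-0.3, 1.8, -0.1]
finger_gap: 0.0157
```

Call:
send_rows(deltas=[0,0,0,0,0,0,0,0,0,0,0,0,0,0,0,0,0,0])

```text
time: 11.03
position: [0.5309, 0.0045, 0.2581]
ee_rot: [-0.795, -3.039, -0.002]
ft_force: [-1.3, 5.1, 0.1]
finger_gap: 0.0158
```

```bash
python3 -c "
from h import *
go([.5312,.003,.257],60.5)
"
```

```text
t 11.03 pos [0.5309 0.0045 0.2581] yaw 60.7 q [-0.03  0.46 -0.03  1.97  0.02  0.71  0.98] gap 0.0158 f [-1.3  5.1  0.1]
shift [-0.1  -0.12  0.11] turn [ 0.001 -0.001  0.003]
```

Turned to yaw 60.7° (71.8°) with low forces. Releasing, rising and checking.

Call:
send_rows(deltas=[0,0,0,0,0,0,0,0,0,0,0,0,0,0,0,0,0,0,0,0,0,0,0,0,0,0,0,0,0,0], grip=0.4)

```text
time: 11.45
position: [0.5311, 0.0028, 0.2582]
ee_rot: [0.801, 3.038, -0.001]
ft_force: [-0.5, -0.4, -0.1]
finger_gap: 0.0448
```

Call:
send_rows(deltas=[0,0,-1,0,0,0,0,0,-3,0,0,0,0,0,-5,0,0,0,0,0,-7,0,0,0,0,0,-9,0,0,0,0,0,-9,0,0,0,0,0,-9,0,0,0])

```text
time: 12.03
position: [0.5316, 0.0033, 0.3502]
ee_rot: [0.799, 3.035, 0.002]
ft_force: [0.8, -0.9, -0.6]
finger_gap: 0.0548
```

```bash
python3 -c "
from h import *
w=eyes.capture('wrist');go([.5089,-.1176,.257],60.5)
cv2.imwrite('pics/w8.png',w)
tp=eyes.capture('top');cv2.imwrite('pics/t8.png',cv2.resize(tp[160:250,200:360],None,fx=5,fy=5))
"
```

```text
t 12.08 pos [0.5311 0.0033 0.3489] yaw 60.5 q [-0.03  0.32 -0.03  1.91  0.01  0.9   0.99] gap 0.0552 f [ 0.1 -0.6 -0.1]
shift [ -4.01 -11.62   9.19] turn [0.001 0.001 0.   ]
```

View pics/w8.png

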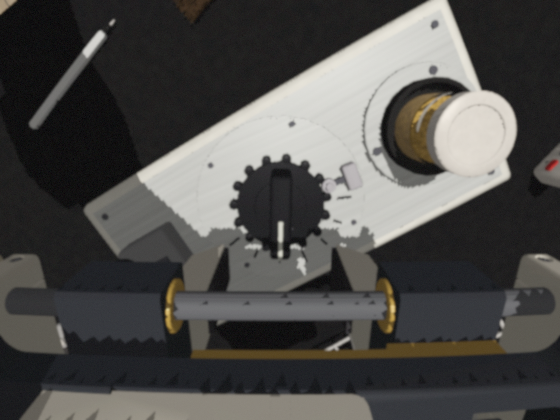

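View pics/t8.png

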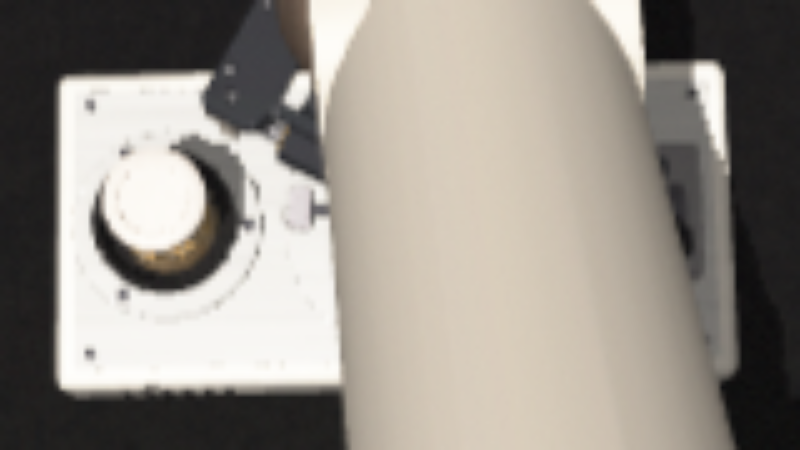

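The bar is again in line with the gripper at yaw 60.5°, at u≈280, so it has turned 72°. The jar still stands in the cup. Next is the lever: push it with closed fingers from its front side.

```bash
python3 -c "
from h import *
go([.465,-.1175,.34],89)
"
```

```text
t 12.13 pos [0.5307 0.0034 0.348 ] yaw 60.5 q [-0.03  0.32 -0.03  1.92  0.01  0.9   0.99] gap 0.0552 f [-0.2 -1.  -0. ]
shift [ -0.23 -13.75   0.81] turn [-0.    -0.001 -0.497]
```

Call:
send_rows(deltas=[0,-2,0,0,0,-0.07,0,-4,0,0,0,-0.14,0,-6,0,0,0,-0.21,0,-8,0,0,0,-0.28,0,-10,0,0,0,-0.35,-0.1,-12,0,0,0,-0.42,-0.2,-13.7,0,0,0,-0.497,-0.2,-13.7,0,0,0,-0.497], grip=1)

```text
time: 12.8
position: [0.4632, -0.1202, 0.347]
ee_rot: [-0.03, -3.138, 0.002]
ft_force: [-1.2, 0.3, -0.6]
finger_gap: 0.0062
```

Call:
send_rows(deltas=[0,0,0,0,0,0,0,0,0,0,0,0,0,0,0,0,0,0])

```text
time: 13.05
position: [0.4657, -0.1157, 0.3478]
ee_rot: [-0.027, -3.141, -0.001]
ft_force: [-0.3, 0.4, -0.3]
finger_gap: 0.0005
```

```bash
python3 -c "
from h import *
m=eyes.camera_model('wrist');w=eyes.capture('wrist');go([.465,-.1175,.286],89)
print(proj('wrist',[[.509,-.1176,.121],[.5307,.004,.105]],m))
cv2.imwrite('pics/w9.png',w)
s=eyes.capture('side');cv2.imwrite('pics/s9.png',cv2.resize(s[120:270,220:370],None,fx=4,fy=4))
"
```

```text
t 13.1 pos [ 0.4658 -0.1157  0.3479] yaw 89.0 q [ 0.23  0.24 -0.05  2.03  0.02  0.87  1.73] gap 0.0005 f [ 0.5 -0.   0.3]
shift [ 0.07 -0.19  6.19] turn [ 0.001 -0.     0.001]
[[278.74930795 286.95814151]
 [430.55456038 296.70052452]]
```

View pics/w9.png

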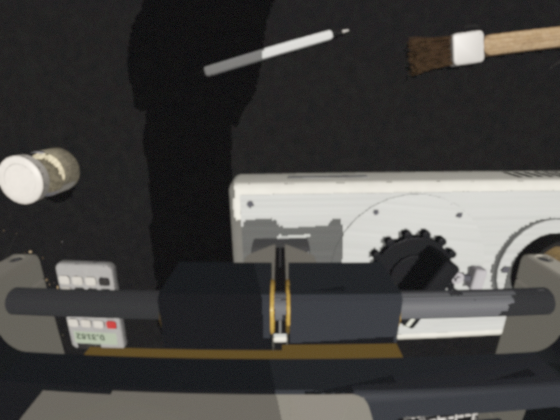

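View pics/s9.png

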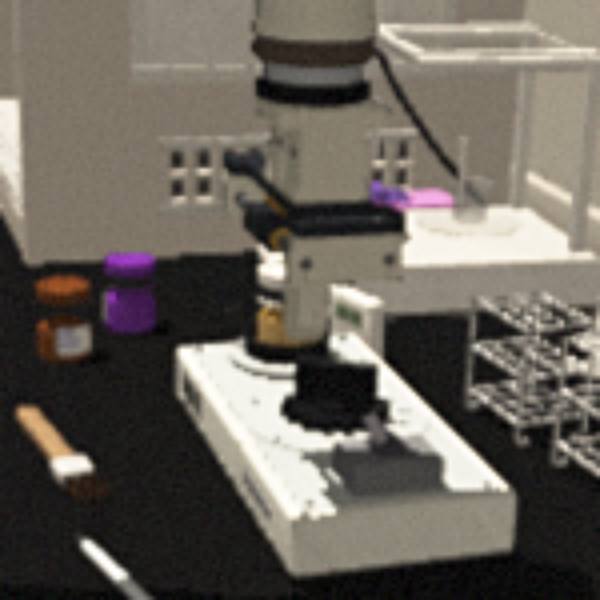

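Call:
send_rows(deltas=[0,-0.15,1.5,0,0,0,0,-0.15,3,0,0,0,0,-0.15,4.5,0,0,0,0,-0.15,5.8,0,0,0,0,-0.15,6.2,0,0,0,0,-0.15,6.2,0,0,0,0,-0.15,6.2,0,0,0])

```text
time: 13.73
position: [0.4656, -0.118, 0.2864]
ee_rot: [-0.027, -3.141, -0.0]
ft_force: [-0.9, 0.0, 0.2]
finger_gap: 0.0002
```

Call:
send_rows(deltas=[-1,0,0,0,0,0,-2,0,0,0,0,0,-2.7,0,0,0,0,0,-3.4,0,0,0,0,0,-4.1,0,0,0,0,0,-4.8,0,0,0,0,0,-5.5,0,0,0,0,0,-6,0,0,0,0,0])

```text
time: 14.4
position: [0.5263, -0.1193, 0.2861]
ee_rot: [0.028, 3.141, 0.0]
ft_force: [-1.3, 1.1, -0.6]
finger_gap: 0.0004
```

```bash
python3 -c "
from h import *
go([.5345,-.1175,.286],89)
s=eyes.capture('side');cv2.imwrite('pics/s10.png',cv2.resize(s[150:270,250:370],None,fx=5,fy=5))
"
```

```text
t 14.4 pos [ 0.5263 -0.1193  0.2861] yaw 89.0 q [ 0.21  0.43 -0.05  1.94  0.03  0.78  1.7 ] gap 0.0004 f [-1.3  1.1 -0.6]
shift [-0.81  0.19  0.01] turn [ 0.  0. -0.]
```

View pics/s10.png

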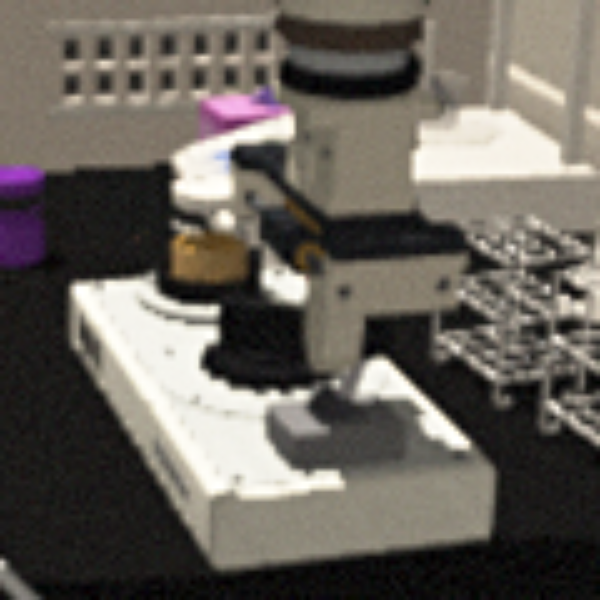

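The lever is moving with the fingers and already leans back. Pushing on in small steps to the stop.

Call:
send_rows(deltas=[-0.3,0,0,0,0,0,-0.6,0,0,0,0,0,-0.8,0,0,0,0,0,-0.8,0,0,0,0,0])

```text
time: 14.78
position: [0.5326, -0.1195, 0.2857]
ee_rot: [-0.028, -3.139, -0.001]
ft_force: [-4.9, 0.5, 0.8]
finger_gap: 0.0007
```

Call:
send_rows(deltas=[-0.2,0,0,0,0,0,-0.2,0,0,0,0,0])

```text
time: 14.95
position: [0.5334, -0.1195, 0.2856]
ee_rot: [-0.028, -3.136, -0.001]
ft_force: [-8.6, 1.2, 4.3]
finger_gap: 0.0005
```

Call:
send_rows(deltas=[-0.2,0,0,0,0,0,-0.2,0,0,0,0,0])

```text
time: 15.12
position: [0.5341, -0.1196, 0.2855]
ee_rot: [-0.028, -3.132, -0.001]
ft_force: [-13.8, 1.3, 8.6]
finger_gap: 0.0004
```

The force rises to 14 N at x≈0.533, where the stop is expected (0.5345). Backing off, rising and checking.

Call:
send_rows(deltas=[1,0,0,0,0,0,3,0,0,0,0,0,5,0,0,0,0,0,6,0,-1,0,0,0,7,0,-3,0,0,0,7,0,-6,0,0,0,7,0,-9,0,0,0,7,0,-12,0,0,0])

```text
time: 15.78
position: [0.4673, -0.1185, 0.4081]
ee_rot: [0.028, 3.139, -0.001]
ft_force: [1.1, -0.4, -0.0]
finger_gap: 0.0005
```

Call:
send_rows(deltas=[0,-3,-3,0,0,0,0,-6,-5,0,0,0,0,-9,-5,0,0,0,0,-12,-5,0,0,0,0,-15,-5,0,0,0,0,-18,-5,0,0,0,0,-20,-5,0,0,0,0,-20,-5,0,0,0])

```text
time: 16.45
position: [0.4624, -0.3237, 0.4568]
ee_rot: [0.039, 3.139, -0.007]
ft_force: [-0.4, -1.6, 0.4]
finger_gap: 0.0004
```

```bash
python3 -c "
from h import *
go([.5345,-.1175,.286],89)
s=eyes.capture('side');cv2.imwrite('pics/s11.png',cv2.resize(s[150:330,200:410],None,fx=3.5,fy=3.5,interpolation=2))
s=eyes.capture('top');cv2.imwrite('pics/t11f.png',s);cv2.imwrite('pics/t11.png',cv2.resize(s[160:250,200:360],None,fx=5,fy=5,interpolation=2))
"
```

```text
t 16.45 pos [ 0.4624 -0.3237  0.4568] yaw 88.6 q [ 0.48  0.27  0.1   1.73 -0.02  1.15  2.13] gap 0.0004 f [-0.4 -1.6  0.4]
shift [-6.66 20.87 17.  ] turn [-0.004  0.002 -0.007]
```

View pics/s11.png

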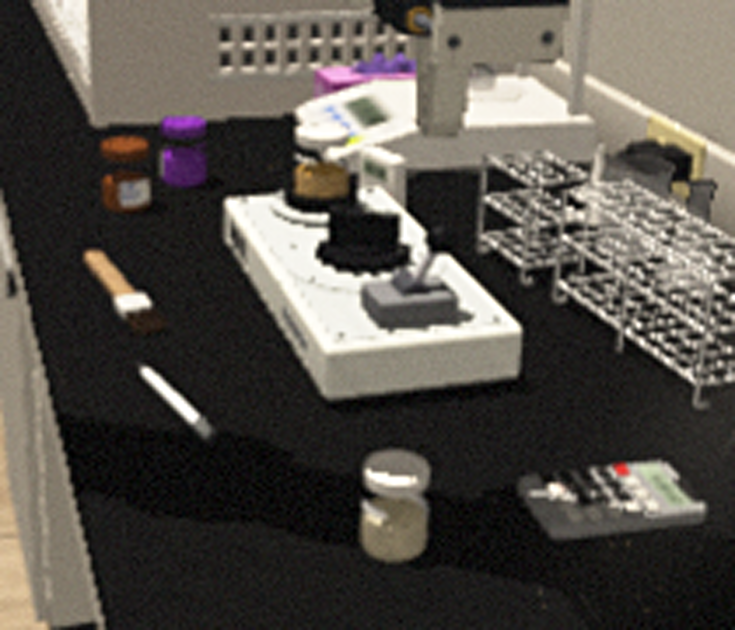

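View pics/t11.png

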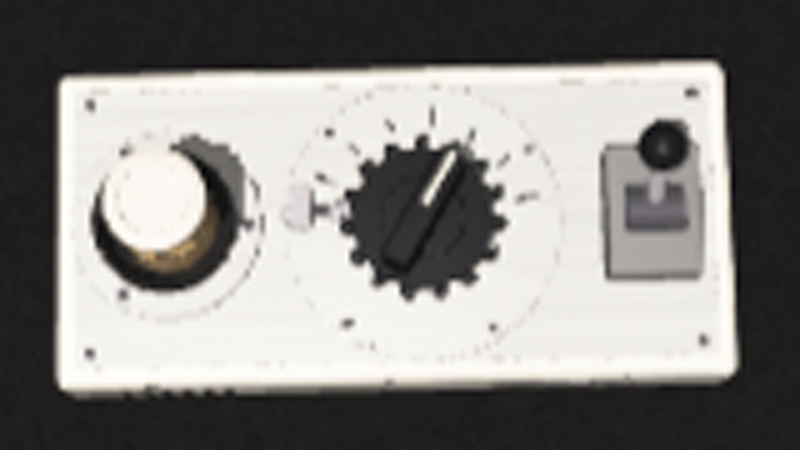

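View pics/t11f.png

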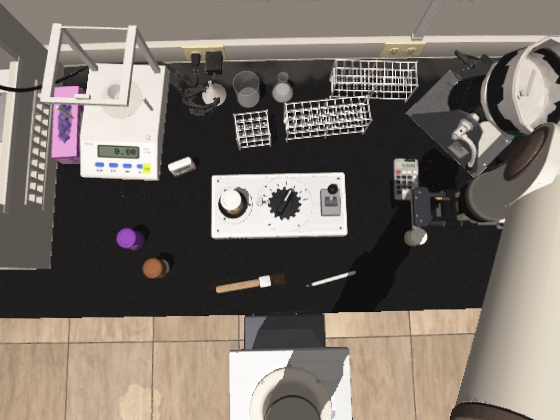

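```bash
python3 -c "
from h import *
f=lambda x,y:(200+x/5,160+y/5)
A=onz('top',f(455,150),.105);B=onz('top',f(425,204),.105);print('line az',np.rad2deg(np.arctan2(*(A-B)[1::-1])))
A=onz('top',f(457,151),.105);B=onz('top',f(398,266),.105);print('bar az',np.rad2deg(np.arctan2(*(A-B)[1::-1])),np.linalg.norm(A-B))
c=np.array([.5307,.0035])
for t in[(320,178),(355,150),(390,125),(432,115),(474,130),(503,158),(525,197)]:
  P=onz('top',f(*t),.058);print(np.rad2deg(np.arctan2(*(P[:2]-c)[::-1])).round(1))
print('ball',onz('top',f(663,144),.121),'lid',onz('top',f(154,199),.14))
"
```

```text
line az -30.097486263985484
bar az -28.241524497068337 0.06639610875209787
65.3
41.0
16.2
-7.3
-31.2
-53.4
-78.0
ball [ 0.55645897 -0.11745936  0.121     ] lid [0.53058298 0.13582752 0.14      ]
```

```bash
python3 -c "
from workcell import ticket
print(ticket.hand_in())"
```

```text
the job is handed in; nothing more can be done
None
```

I did all three steps in the order asked and handed the job in at about 16.6 s of the 56 s. Hand-in gave no verdict, so the results below are from my own last pictures.

- **Jar:** the larger jar stands upright in the rubber cup and is released. Its lid is at (0.531, 0.136), within about 3 mm of the cup centre.
- **Dial:** the pointer moved from the second tick to the fifth, exactly three clicks clockwise. I gripped the bar, turned it 71.8° and let it settle. The bar edge (-28°) and its white line (-30°) read slightly apart, but both fit the fifth tick (-31°); the neighbouring ticks are at -7° and -53°.
- **Lever:** it is fully over to the back. The ball moved 47.5 mm of the expected 48 mm, and the push met the stop with a force of about 14 N along the push.
- **Everything else:** the smaller jar, timer, calculator and the brown and purple look-alike jars stand where they were, judged by eye. The gripper is clear of everything, and no check failed.

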